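Roll a hexagonal housing port-up and close the vise on it

TASK

Roll the big hexagonal aluminium housing over on the bench mat, one face at a time, until the face with the round port is on top, and let go of it there. Then pick it up again, set it down on the bed of the vise between the jaws, port still up, lengthwise along the jaws and about in the middle of their width, and push the loose jaw up until both V grooves hold the housing snugly. Do not drop the housing or shove the tools and parts lying around it and the vise.

Things in the scene. Friction and masses are not known exactly. Their poses are not given: they have to be found in the camera images.
- housing: Workpiece: hollow hexagonal aluminium housing, 44 mm across flats, 50.8 across corners, 66 mm long, 8 mm wall, each face 25.4 mm wide, both flat ends open, about 0.2 kg. Origin at its very centre, 22 mm above what it lies on; x along its length, z out through the face with the round port. The face across from the port has a lengthwise slot, 36 x 7 mm; the other four are plain
- port (a point): Middle of the housing's round port (14 mm), on that face. At the start the top face is plain and the port is 120 degrees from the top, facing sideways and down; the slot then shows on the upper face on the other side. Rolling the housing over two faces towards the side where the slot shows brings the port on top
- mat: Black rubber bench mat, 2 mm thick, 480 x 900 mm, fixed, on which the housing and the vise stand; its top is at z = 0.002. Origin under its centre
- vise: Steel toolmaker's vise, fixed on an aluminium plate, 140 (x) x 230 (y) x 8 mm, on the mat. Origin under the plate's centre; y is the way the loose jaw closes, x runs along the jaws. Flat bed, 80 mm (x) by 210 mm (y), 40 mm above the origin. Held snugly, the housing's centre is at x about 0, y = 52.6, z = 62 mm in this frame
- vise_bed (a point): Foot of the fixed jaw's face, mid width, on the bed: at y = +73, z = 40 mm in the vise's frame. The jaws are 80 mm wide and stand 35 mm above the bed. Each face has a lengthwise 120 degree V groove, 5 mm deep, 17 mm high at the mouth, centred 22 mm above the bed: it takes a side corner of the housing lying on the bed
- jaw (a joint): Loose jaw, slides along the vise's y, in m: 0 fully open, grows as it closes. Its face is at y = -9 mm + this value in the vise's frame, so the gap between the faces is 82 mm - this value. Starts at 0 to 0.012; about 0.0412 when snug on the housing (runs on to 0.075 if empty). Slides with 2.5 N of friction and stays where it is left
- jaw_back (a point): Middle of the loose jaw's upright back face (80 mm wide, 24 mm high, centred 12 mm above the bed), where it is pushed; 36 mm behind the jaw's face (-y). At least 60 mm of open bed lies behind it
- offcut: plain aluminium hexagonal offcut with a round end hole, 24 mm across flats, 50 mm long, lying loose on the mat; origin at its centre. Not the workpiece
- dish: round steel dish, 110 mm across, 26 mm high; origin under its centre
- screwdriver: screwdriver, 190 mm long, handle 26 mm thick, lying along its own x; origin under its middle
- caliper: digital calliper, 200 mm long along its own x, 12 mm high, lying flat; origin under its middle
Not all that is in view belongs to the job. Leave any orange look-alike of the housing alone.

How it is judged:
On the way, in this order (a step that is already met when the one before it is completed fails the run):
1. the housing lies on the mat one face short of the goal, its port on an upper side face (angle between housing's own z axis and vertical between 0.9272 and 1.1672 rad and height (world z) of housing between 0.0215 and 0.0265 m), for 0.1 s.
2. the housing lies on the mat with its round port on top, let go (angle between housing's own z axis and vertical below 0.1 rad and height (world z) of housing between 0.0215 and 0.0265 m and linear speed of housing below 0.02 m/s and angular speed of housing below 0.2 rad/s and contact force between the fingers and housing below 0.1 N), for 0.2 s.
3. the housing rests on the vise bed between the jaws, port up (angle between housing's own z axis and vertical below 0.1 rad and z of housing in the frame of vise between 0.0595 and 0.0645 m and x of housing in the frame of vise between -0.012 and 0.012 m and y of housing in the frame of vise between 0.015 and 0.0555 m and angle between the x axis of housing and the x axis of vise, either way round below 0.25 rad), for 0.2 s.
At the end, for the whole second after the job is handed in: The housing rests on the vise bed (within 2.5 mm), port up (0.1 rad), parallel to the jaws (0.06 rad), within 12 mm of the middle of their width, its centre within 3 mm of its place in the fixed jaw's groove, the loose jaw snug on it (joint 0.0390 to 0.0435), released and at rest (angle between housing's own z axis and vertical below 0.1 rad and z of housing in the frame of vise between 0.0595 and 0.0645 m and x of housing in the frame of vise between -0.012 and 0.012 m and y of housing in the frame of vise between 0.0496 and 0.0556 m and angle between the x axis of housing and the x axis of vise, either way round below 0.06 rad and value of joint jaw between 0.039 and 0.0435 m and linear speed of housing below 0.02 m/s and angular speed of housing below 0.2 rad/s); the robot touches nothing.
It fails at once if the offcut, dish, screwdriver or calliper is shoved or knocked by more than 30 mm (distance of any of offcut, dish, screwdriver, caliper from where it was at the start of the episode above 0.03 m).
It fails at once if the housing is dropped or flung: faster than 0.6 m/s out of the fingers (a fall of about 2 cm) (linear speed of housing above 0.6 m/s and contact force between the fingers and housing below 0.1 N).
It also fails if it takes over 67 s, if anything falls off the work surface, if the arm or the gripper's body presses on something with over 40 N, if the wrist force passes 120 N, or if a joint passes its speed limit or range.

ROBOT

A 7-joint arm with a two-finger parallel gripper is mounted at the origin on the work surface. World frame = base frame: x ahead of the robot, y to its left, z up, the work surface at z = 0. Lengths are in m, angles in rad, forces in N, time in s.
With the tool pointing down it reaches from about 0.425 to 0.95 m from the base axis. Payload 4.7 kg.
Tool frame: the origin (TCP) lies on the centre line of the jaws, within the pads' length; the fingertips stand 14 mm ahead of it and the grasp point (between the pads) lies 5 mm behind it; x points along the fingers, y is the direction in which the jaws open and shut, and the axes are right-handed (so a half turn about x gives the same grasp; the last joint's range is limited). The gripper opens to 85 mm and grips with 20 to 120 N. Pads are 22 mm wide; open, the fingers measure 114 mm over their backs; the gripper's body (76 mm by 85 mm) begins 54 mm behind the grasp point. The pads swing forward as they close: fully open they stand 13 mm farther back than shut.
Start: joints at [-1.255, 0.469, -0.049, 1.532, 0.024, 1.141, -0.082], TCP at [0.228, 0.635, 0.245] pointing down, gripper open.
Joint ranges: [-2.59, 2.59], [-0.33, 1.99], [-1.39, 1.29], [0.1, 2.45], [-1.04, 4.18], [0.21, 1.99], [-2.66, 2.66]. Speed limits (rad/s): [2.57, 2.57, 3.14, 3.14, 3.14, 3.14, 3.14].

INTERFACE

Orientations are given as a 3x3 rotation matrix whose columns are the frame's x, y, z axes.
In Python, from workcell import robot, vision, sign_off gives the robot as it stands. The module is installed in compiled form; this text tells all that it offers.
- The arm moves only by the tool arm_command, never from a script. Its argument "moves" is a list that holds one entry, the list of rows, each a list of 6 numbers: the shift along the world's x, y, z scaled (see below), then the turn, a rotation vector about the world's x, y, z scaled (see below). A call has 1 to 10 rows; each row shifts and turns the pose as measured when the row begins; what a row does not reach is not made up. The controller multiplies each number of a shift by 5 cm and each number of a turn by 8 degrees. A row lasts 1/8 s, in which the tool goes at most 62.5 mm and 10.7 degrees, less where a joint would pass 70% of its speed; a pose out of reach is approached as far as the arm can. A call with a number of a shift or a turn outside -1 to 1 is refused whole. A call with a gripper value outside its range is refused whole. "gripper" is the opening, from 0 (shut) to 1 (fully open), set as the call begins (left out, the last holds). The fingers move at their own pace and stop on an object; "newtons" is the grip in N (left out, the last holds). Time passes only in rows, so rows that do not move let the fingers close. It gives the time, the measured TCP pose, the force and the opening at its end, in the units of the state.
- robot.read_state(): the state, without advancing time (a new reading comes with each control period).
- vision.read_camera(name): name is "side" or "top" or "wrist"; returns a dict with "color" (420x560x3 uint8, blue, green, red), "depth" (420x560 float32, m along the optical axis (not along the pixel's ray), 0 where there is no reading), "camera_matrix" (3x3 intrinsics, pixels), "position" and "rotation" of the camera in the world; the wrist camera has in their place "tool_from_camera" (4x4, takes a point from camera to tool coordinates, whose origin is the TCP and whose axes are the tool frame's). Camera axes: x right, y up, looking along -z (the intrinsics and any distortion apply to the point x, -y, -z); pixel columns grow to the right and rows downward; lengths in m; the calibration is good to about 2 mm. The wrist camera is an equidistant fisheye: a pixel r from the principal point sees the ray r / f radians off the axis. A picture is of the moment at which its call begins: read the wrist's pose just before it.
- sign_off(): hands the job in, once; it reports no verdict.
The state is a dict: "time": time; "qpos": joint angles; "qvel": joint speeds; "tau": joint torques, N m; "position": TCP position; "tool_rot": TCP orientation; "contact_force": force on the tool from outside, world axes, zero at the start; "ft_torque": the same for the moment, N m; "opening": finger opening in m.
Only numpy, scipy, OpenCV 4.12 (cv2) and the standard library are available. Lean on these libraries where they do the work, as an engineer would, in place of code of your own. Each camera call takes 0.05 s, during which the arm holds its last target. There are 200 camera calls.

## Working session

There is one attempt and no reset: what is moved stays moved. The work goes in short steps, Python scripts to look and compute and a tool call to move; the robot and the scene stay as the last step left them, time stands still between calls to the robot, and variables do not carry over. Pictures are saved under pics/ and viewed, about 8 in all and at most 12, crops included, and the job is handed in when it is done.

Besides the shell and the picture viewer there is one more tool, called by a JSON object that holds its "op" and its "data". arm_command: Moves the arm, as the interface text tells. Shifts and turns lie within -1 to 1; 1 stands for 5 cm of shift or 8 degrees of turn. Its arguments: {"type":"object","properties":{"moves":{"type":"array","items":{"type":"array","items":{"type":"array","items":{"type":"number"}}}},"gripper":{"type":"number"},"newtons":{"type":"number"}},"required":["moves"]}

```bash
mkdir -p pics; cat > h.py <<'E'
import numpy as np, cv2
from workcell import robot, vision
def shot(n):
    s=robot.read_state(); c=vision.read_camera(n); c['s']=s; return c
def cloud(c):
    K=c['camera_matrix'];d=c['depth'];v,u=np.mgrid[:d.shape[0],:d.shape[1]]
    p=np.stack([(u-K[0,2])/K[0,0]*d,-(v-K[1,2])/K[1,1]*d,-d],-1)
    return p@np.array(c['rotation']).T+np.array(c['position'])
E
python3 - <<'E'
from h import *
a=shot('top');b=shot('side')
for n,c in(('top',a),('side',b)):
    cv2.imwrite(f'pics/{n}0.png',c['color']); np.savez(f'{n}0.npz',**{k:c[k] for k in('color','depth','camera_matrix','position','rotation')})
    print(n,c['position'],np.round(c['rotation'],3).tolist(),c['camera_matrix'][0])
s=a['s'];print(s['time'],s['position'],np.round(s['tool_rot'],3).tolist(),s['opening'])
E
```

```text
top [ 0.4719221  -0.05101246  1.28243665] [[-0.009, 0.995, -0.095], [-1.0, -0.01, -0.011], [-0.012, 0.095, 0.995]] [543.78131303   0.         279.44971386]
side [ 0.11657479 -0.67073175  0.58899659] [[0.779, 0.347, -0.522], [-0.627, 0.406, -0.665], [-0.019, 0.845, 0.534]] [396.68564104   0.         285.80149685]
0.0 [0.22796716 0.63472307 0.24423162] [[-0.001, 0.338, 0.941], [-0.002, 0.941, -0.338], [-1.0, -0.002, 0.0]] 0.08533700607678983
```

View pics/top0.png

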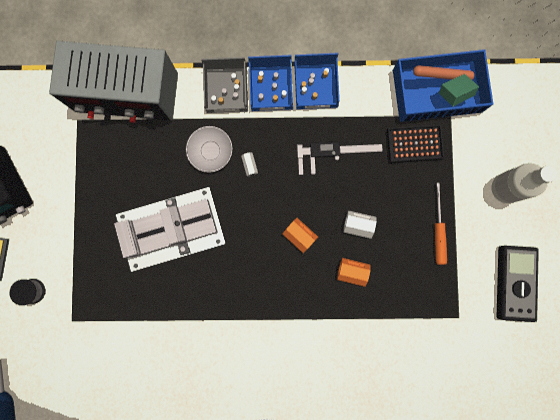

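View pics/side0.png

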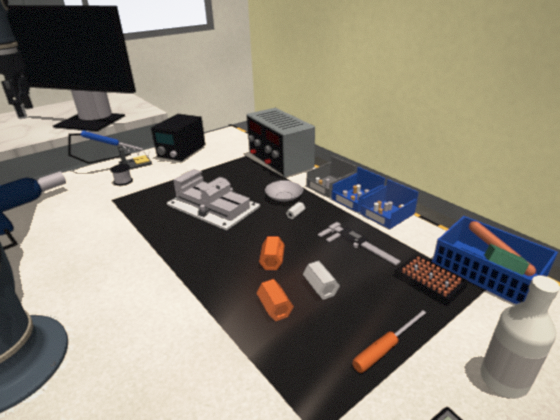

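Candidates: silver hexagon at top (360,224), the likely housing; small offcut (249,163); orange look-alikes (300,235) and (354,271). The vise is at (170,230). I'll check with a close crop and measure.

```bash
python3 - <<'E'
from h import *
t=dict(np.load('top0.npz'));s=dict(np.load('side0.npz'))
A=cv2.resize(t['color'][205:245,335:385],(400,320),interpolation=2)
B=cv2.resize(s['color'][255:305,295:345],(400,320),interpolation=2)
C=cv2.resize(t['color'][180:280,105:235],(400,280),interpolation=2)
D=cv2.resize(s['color'][165:230,160:265],(400,280),interpolation=2)
cv2.imwrite('pics/crop1.png',np.vstack([np.hstack([A,B]),np.hstack([C,D])]))
P=cloud(t)
def rep(n,u0,u1,v0,v1,zmin,zmax,bright=0):
    q=P[v0:v1,u0:u1].reshape(-1,3); c=t['color'][v0:v1,u0:u1].reshape(-1,3).astype(int)
    m=(q[:,2]>zmin)&(q[:,2]<zmax)
    q=q[m]
    r=cv2.minAreaRect((q[:,:2]*1000).astype(np.float32))
    print(n,len(q),q.mean(0).round(4),np.round(r[0],1),np.round(r[1],1),round(r[2],1),'zmed',np.median(q[:,2]).round(4),q[:,2].max().round(4))
rep('housing all',335,385,205,245,.012,.08)
rep('housing top',335,385,205,245,.042,.06)
rep('offcut',235,262,148,180,.01,.06)
rep('dish',180,238,120,178,.008,.06)
rep('o1',280,322,215,255,.012,.08)
rep('o2',335,373,255,290,.012,.08)
rep('plate',105,235,180,280,.006,.02)
rep('bed',105,235,180,280,.037,.05)
rep('jaws',105,235,180,280,.068,.09)
rep('driver',430,450,180,270,.008,.06)
rep('cal',290,385,135,180,.006,.06)
q=P[180:280,105:235];np.set_printoptions(linewidth=250)
print((q[::6,::6,2]*1000).round().astype(int))
E
```

```text
housing all 649 [ 0.5568 -0.2207  0.0405] [ 560.7 -212.3] [86.3 50.8] 75.7 zmed 0.0435 0.0537
housing top 381 [ 0.5577 -0.2214  0.0463] [ 557.6 -221.8] [66.2 34. ] 76.3 zmed 0.0463 0.0537
offcut 258 [0.7027 0.0333 0.023 ] [701.8  39.4] [51.1 39.7] 14.5 zmed 0.0241 0.0328
dish 1387 [0.7415 0.1302 0.0179] [740.9 141.9] [137.3 125.9] 77.3 zmed 0.017 0.0363
o1 631 [ 0.5336 -0.0829  0.0408] [534.4 -83.5] [65.7 50.6] 47.2 zmed 0.0437 0.0535
o2 662 [ 0.4485 -0.2045  0.0408] [ 448.6 -205.3] [66.9 50.1] 75.4 zmed 0.0441 0.0537
plate 2814 [0.5477 0.2131 0.0101] [551.2 224.4] [308.7 233.8] 89.5 zmed 0.0099 0.02
bed 2137 [0.5565 0.2061 0.0427] [557.5 210.8] [118.6 197.9] 6.0 zmed 0.0426 0.0499
jaws 1100 [0.5433 0.2532 0.077 ] [543.5 254. ] [ 80.5 143.1] 15.8 zmed 0.0773 0.0856
driver 588 [ 0.5309 -0.407   0.0231] [ 556.7 -410.7] [ 44.5 208.7] 87.9 zmed 0.0242 0.0352
cal 1215 [ 0.7279 -0.1623  0.0114] [ 718.7 -174. ] [222.1 106.4] 89.3 zmed 0.0113 0.0239
[[   6   -2   -1   -4    6    3    7    2    5    1    4    1   -2    4    3    2    1    2    1   -2    4    0]
 [   0    4    3    2   -1    4
[... 1077 characters left out ...]
    9   12    5   -3]
 [   3    0    3   79   76   76   43   48   43   44   42   15   13   37   11   10   13    9   13    3    1    0]
 [   5    5    4   77   78   78   41   26   14    9    8    7   12   26   16    3    1   -1    1    3    3    2]
 [   1   -2    5    2   12   13    9   12   12   12   15   11   10    0    2    1    5    5   -1    7    4    7]
 [   3    3    0   -1    8    9   14    9   11    0    3    0    1    2    5   -1    3    3   -1   -2    5    1]
 [   4    1    5    5   -2    3    0    6    4    1    5    7    3    3    2   -1    5    3    2    6    8    1]
 [   1    4    5    0    4    2    4    4   -1 1282    3    6    4    3    5    8   -2   -1    4    0    0    4]]
```

View pics/crop1.png

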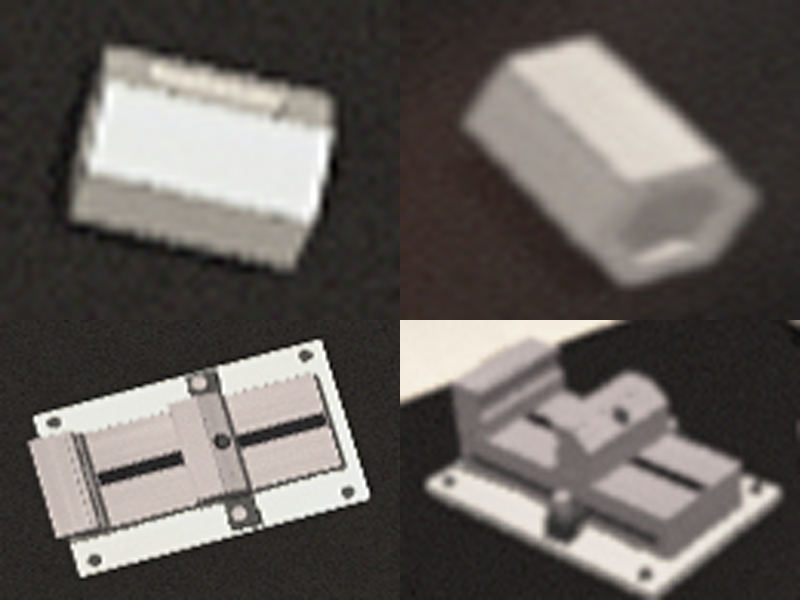

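The silver hexagon at (360,224) has the slot on its far (+x) upper face, so it's the housing and it rolls toward +x. The vise's fixed jaw is on the left (+y) and the loose jaw on the right. Next I'll get precise poses from the masks.

```bash
cat >> h.py <<'E'
def ray(c,uv,z):
    K=c['camera_matrix'];uv=np.asarray(uv,float).reshape(-1,2)
    d=np.c_[(uv[:,0]-K[0,2])/K[0,0],-(uv[:,1]-K[1,2])/K[1,1],-np.ones(len(uv))]@np.array(c['rotation']).T
    o=np.array(c['position']);return o+d*((z-o[2])/d[:,2])[:,None]
E
python3 - <<'E'
from h import *
t=dict(np.load('top0.npz'));s=dict(np.load('side0.npz'));I=t['color'].astype(int)
def big(m,box):
    u0,u1,v0,v1=box;M=np.zeros(m.shape,np.uint8);M[v0:v1,u0:u1]=m[v0:v1,u0:u1]
    cs,_=cv2.findContours(M,0,1);c=max(cs,key=cv2.contourArea);return c.reshape(-1,2)
def rect(c,p,z,n):
    q=ray(c,p,z)[:,:2]*1000;r=cv2.minAreaRect(q.astype(np.float32));print(n,np.round(r[0],1),np.round(r[1],1),round(r[2],2));return r
g=I.min(2)
print('bright max',g[205:245,335:385].max())
rect(t,big(g>215,(335,385,205,245)),.046,'top face')
p=big(g>90,(335,385,205,245));rect(t,p,.024,'silhouette')
p=big((g>185),(105,240,180,280));rect(t,p,.010,'plate>185')
p=big((g>130),(105,240,180,280));rect(t,p,.010,'plate>130');print(cv2.boxPoints(cv2.minAreaRect(p.astype(np.float32))).round(1).tolist())
g2=s['color'].astype(int).min(2);print('side max',g2[255:305,295:345].max(),np.percentile(g2[255:305,295:345],[80,90,95]))
rect(s,big(g2>190,(295,345,255,305)),.046,'side topface')
# vise line scans: along vise y through axis
P=cloud(t)
for name,th in(('z',0),):
  c=np.array([.5477,.2131]);
E
```

```text
bright max 245
top face [ 557.6 -222.1] [64.6 24.5] 76.33
silhouette [ 557.2 -223.1] [70.6 52. ] 76.79
plate>185 [572.  151.4] [140.1  84.4] 15.97
plate>130 [554.4 272. ] [107.8 150.4] 15.95
[[110.9000015258789, 214.6999969482422], [172.89999389648438, 197.0], [185.39999389648438, 240.89999389648438], [123.5, 258.6000061035156]]
side max 213 [143. 173. 202.]
side topface [ 557.  -222.2] [62.7 22.1] 76.98
```

```bash
cat >> h.py <<'E'
from scipy.spatial.transform import Rotation as Ro
def pose(yaw,tilt):  # yaw of tool y axis (deg), body tilt about that axis (deg)
    y=np.array([np.cos(np.radians(yaw)),np.sin(np.radians(yaw)),0]);b=Ro.from_rotvec(np.radians(tilt)*y).apply([0,0,1.])
    x=-b;return np.c_[x,y,np.cross(x,y)],b
def delta(p,R,label=''):
    s=robot.read_state();r=Ro.from_matrix(R@np.array(s['tool_rot']).T).as_rotvec()
    print(label,'t',round(s['time'],2),'pos',np.round(s['position'],4),'dshift u',np.round((np.array(p)-s['position'])/.05,2),'dturn u',np.round(np.degrees(r)/8,2),'F',np.round(s['contact_force'],1),'open',round(s['opening'],4))
E
python3 - <<'E'
from h import *
R,b=pose(76.5,-30);c=np.array([.557,-.222,.024])
for d in(.12,.001): delta(c+d*b,R,d)
t=dict(np.load('top0.npz'));q=cloud(t)[180:280,105:235].reshape(-1,3)
a=np.radians(15.95);X=np.array([np.cos(a),np.sin(a)]);Y=np.array([-X[1],X[0]]);o=np.array([.552,.2214])
l=np.c_[(q[:,:2]-o)@X,(q[:,:2]-o)@Y,q[:,2]]
for y in range(-120,125,6):
    m=(abs(l[:,0])<.03)&(abs(l[:,1]-y/1000)<.003)
    print(y,(np.median(l[m,2])*1000).round(),end=' | ')
for x in range(-50,52,5):
    m=(abs(l[:,0]-x/1000)<.0025)&(abs(l[:,1]+.07)<.02)
    print('x',x,(np.median(l[m,2])*1000).round(),end=' ; ')
E
```

```text
0.12 t 0.1 pos [0.228  0.6348 0.2443] dshift u [  5.41 -16.86  -2.33] dturn u [-1.06 -3.6   0.77] F [-0.7  0.4 -0.6] open 0.0858
0.001 t 0.1 pos [0.228  0.6348 0.2443] dshift u [  6.57 -17.13  -4.39] dturn u [-1.06 -3.6   0.77] F [-0.7  0.4 -0.6] open 0.0858
  return _methods._mean(a, axis=axis, dtype=dtype,
  ret = ret.dtype.type(ret / rcount)
```

{"op": "arm_command", "data": {"moves": [[[0.6,-0.9,0,0,0,0],[0.6,-0.9,0,0,0,0],[0.6,-0.9,0,0,0,0],[0.6,-0.9,0,0,0,0],[0.6,-0.9,0,0,0,0],[0.6,-0.9,0,0,0,0],[0.6,-0.9,0,0,0,0],[0.4,-0.9,0,0,0,0],[0.2,-0.9,0,0,0,0],[0.2,-0.9,0,0,0,0]]], "gripper": 1, "newtons": 50}}

```text
time: 1.35
position: [0.4794, 0.1713, 0.2397]
tool_rot: [[-0.005, 0.33, 0.944], [-0.006, 0.944, -0.33], [-1.0, -0.007, -0.003]]
contact_force: [0.2, -0.9, 0.3]
opening: 0.0856
```

```bash
python3 - <<'E'
from h import *
R,b=pose(76.5,-30);c=np.array([.557,-.222,.024])
delta(c+.12*b,R)
E
```

```text
t 1.35 pos [0.4794 0.1713 0.2397] dshift u [ 0.39 -7.59 -2.24] dturn u [-1.02 -3.64  0.72] F [ 0.2 -0.9  0.3] open 0.0856
```

{"op": "arm_command", "data": {"moves": [[[0.05,-0.9,-0.25,-0.1,-0.4,0.08],[0.05,-0.9,-0.25,-0.1,-0.4,0.08],[0.05,-0.9,-0.25,-0.1,-0.4,0.08],[0.05,-0.9,-0.25,-0.1,-0.4,0.08],[0.05,-0.9,-0.25,-0.1,-0.4,0.08],[0.05,-0.9,-0.25,-0.1,-0.4,0.08],[0.05,-0.9,-0.25,-0.1,-0.4,0.08],[0.05,-0.9,-0.25,-0.1,-0.4,0.08],[0,-0.3,-0.1,-0.1,-0.3,0.08]]]}}

```text
time: 2.48
position: [0.4963, -0.179, 0.1397]
tool_rot: [[0.43, 0.239, 0.87], [-0.078, 0.971, -0.228], [-0.899, 0.03, 0.436]]
contact_force: [0.4, 0.4, 0.3]
opening: 0.0854
```

```bash
python3 - <<'E'
from h import *
R,b=pose(76.5,-30);c=np.array([.557,-.222,.024])
delta(c+.12*b,R);delta(c+.001*b,R)
a=shot('wrist');cv2.imwrite('pics/w1.png',a['color'])
E
```

```text
t 2.48 pos [ 0.4963 -0.179   0.1397] dshift u [ 0.05 -0.58 -0.24] dturn u [-0.33 -0.45  0.03] F [0.4 0.4 0.3] open 0.0854
 t 2.48 pos [ 0.4963 -0.179   0.1397] dshift u [ 1.2  -0.86 -2.3 ] dturn u [-0.33 -0.45  0.03] F [0.4 0.4 0.3] open 0.0854
```

View pics/w1.png

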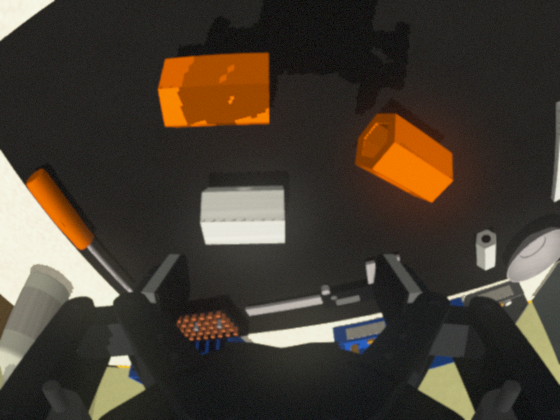

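The wrist view shows the housing at (243,215), lying parallel to the jaw direction. The orange look-alikes are at (215,90) and (405,155), clear of the approach.

{"op": "arm_command", "data": {"moves": [[[0.05,-0.6,-0.25,-0.35,-0.45,0.05],[0,0,0,0,0,0]]]}}

```text
time: 2.78
position: [0.5018, -0.1932, 0.1389]
tool_rot: [[0.452, 0.242, 0.859], [-0.1, 0.97, -0.22], [-0.887, 0.014, 0.462]]
contact_force: [0.4, 0.9, -0.3]
opening: 0.0852
```

```bash
python3 - <<'E'
from h import *
R,b=pose(76.5,-30);c=np.array([.557,-.222,.024])
delta(c+.001*b,R)
a=shot('wrist')
# ray-cast housing silhouette to z=.046 via fisheye
K=a['camera_matrix'];T=np.array(a['tool_from_camera']);s=a['s']
g=a['color'].astype(int);m=((g.min(2)>120)).astype(np.uint8);m[:130]=0;m[260:]=0;m[:,:170]=0;m[:,330:]=0
cs,_=cv2.findContours(m,0,1);k=max(cs,key=cv2.contourArea).reshape(-1,2).astype(float)
d=np.c_[(k[:,0]-K[0,2])/K[0,0],(k[:,1]-K[1,2])/K[1,1]];r=np.linalg.norm(d,axis=1)
v=np.c_[d[:,0]*np.sin(r)/r,-d[:,1]*np.sin(r)/r,-np.cos(r)]@T[:3,:3].T@np.array(s['tool_rot']).T
o=np.array(s['tool_rot'])@T[:3,3]+s['position']
for z in(.046,.024):
  q=(o+v*((z-o[2])/v[:,2])[:,None])[:,:2]*1000
  print(z,cv2.minAreaRect(q.astype(np.float32)))
E
```

```text
t 2.77 pos [ 0.5018 -0.1932  0.1389] dshift u [ 1.09 -0.57 -2.28] dturn u [-0.17 -0.27  0.06] F [ 0.4  0.9 -0.3] open 0.0852
0.046 ((543.3445434570312, -220.0384063720703), (67.04377746582031, 59.144588470458984), 76.56382751464844)
0.024 ((563.1748046875, -226.779052734375), (75.42310333251953, 66.53666687011719), 76.56388854980469)
```

{"op": "arm_command", "data": {"moves": [[[0.1,-0.3,0,-0.17,-0.27,0.05],[0.25,-0.13,-0.5,-0.05,-0.1,0],[0.25,-0.07,-0.5,0,0,0],[0.25,-0.07,-0.5,0,0,0],[0,0,0,0,0,0]]]}}

```text
time: 3.45
position: [0.5594, -0.2169, 0.1027]
tool_rot: [[0.443, 0.226, 0.867], [-0.09, 0.974, -0.208], [-0.892, 0.015, 0.452]]
contact_force: [0.3, -0.6, 0.1]
opening: 0.0858
```

```bash
python3 - <<'E'
from h import *
R,b=pose(76.5,-30);c=np.array([.557,-.222,.024])
delta(c+.001*b,R)
E
```

```text
t 3.45 pos [ 0.5594 -0.2169  0.1027] dshift u [-0.06 -0.1  -1.56] dturn u [-0.19 -0.36 -0.06] F [ 0.3 -0.6  0.1] open 0.0858
```

```bash
python3 - <<'E'
from h import *
s=robot.read_state();print(np.round(s['qpos'],3),np.round(s['qvel'],3))
E
```

```text
[ 0.065  0.399  0.322  2.18  -1.035  0.214  2.654] [-0.03  -0.031  0.035  0.028 -0.016  0.02   0.011]
```

{"op": "arm_command", "data": {"moves": [[[0,0,-0.3,0,0,0],[0,0,0,0,0,0],[0,0,0,0,0,0]]]}}

```text
time: 3.82
position: [0.5607, -0.2163, 0.0939]
tool_rot: [[0.434, 0.226, 0.872], [-0.084, 0.974, -0.21], [-0.897, 0.018, 0.442]]
contact_force: [-0.6, 0.6, -0.4]
opening: 0.0855
```

```bash
python3 - <<'E'
from h import *
s=robot.read_state();print(np.round(s['qpos'],3),np.round(s['qvel'],3))
R,b=pose(76.5,-30);c=np.array([.557,-.222,.024])
delta(c+.001*b,R)
E
```

```text
[ 0.08   0.416  0.305  2.174 -1.04   0.213  2.658] [-0.005 -0.     0.002  0.003 -0.003  0.003  0.002]
 t 3.83 pos [ 0.5607 -0.2163  0.0939] dshift u [-0.08 -0.11 -1.38] dturn u [-0.23 -0.43 -0.06] F [-0.6  0.6 -0.4] open 0.0855
```

Joints 5, 6 and 7 are at their limits, so this inward tilt is too steep. I'll go back to about -10° and roll from -10° to +50° instead.

{"op": "arm_command", "data": {"moves": [[[0,0,0.3,0.12,0.5,0],[0,0,0.3,0.12,0.5,0],[0,0,0,0.12,0.5,0],[0,0,0,0.12,0.4,0],[0,0,0,0,0,0]]]}}

```text
time: 4.45
position: [0.5578, -0.2156, 0.1258]
tool_rot: [[0.174, 0.234, 0.957], [-0.018, 0.972, -0.235], [-0.985, 0.024, 0.173]]
contact_force: [-0.4, 0.5, -0.3]
opening: 0.0854
```

```bash
python3 - <<'E'
from h import *
s=robot.read_state();print(np.round(s['qpos'],3),np.round(s['qvel'],3))
R,b=pose(76.5,-10);c=np.array([.557,-.222,.024])
delta(c+.1*b,R);delta(c+.001*b,R)
E
```

```text
[-0.254  0.503  0.758  1.988 -0.633  0.698  2.219] [-0.003 -0.017 -0.002  0.03   0.009  0.005 -0.009]
 t 4.45 pos [ 0.5578 -0.2156  0.1258] dshift u [-0.35 -0.05 -0.07] dturn u [-0.17  0.04  0.  ] F [-0.4  0.5 -0.3] open 0.0854
 t 4.45 pos [ 0.5578 -0.2156  0.1258] dshift u [-0.02 -0.13 -2.02] dturn u [-0.17  0.04  0.  ] F [-0.4  0.5 -0.3] open 0.0854
```

{"op": "arm_command", "data": {"moves": [[[-0.35,-0.1,0,-0.17,0.04,0],[0.07,-0.05,-0.5,0,0,0],[0.07,0,-0.5,0,0,0],[0.07,0,-0.45,0,0,0],[0,0,0,0,0,0]]]}}

```text
time: 5.08
position: [0.5416, -0.2234, 0.0518]
tool_rot: [[0.167, 0.238, 0.957], [-0.043, 0.971, -0.234], [-0.985, -0.002, 0.172]]
contact_force: [0.2, 0.2, 0.4]
opening: 0.0853
```

```bash
python3 - <<'E'
from h import *
R,b=pose(76.5,-10);c=np.array([.557,-.222,.024])
delta(c-.004*b,R)
E
```

```text
t 5.08 pos [ 0.5416 -0.2234  0.0518] dshift u [ 0.32  0.03 -0.63] dturn u [ 0.01 -0.02  0.04] F [0.2 0.2 0.4] open 0.0853
```

{"op": "arm_command", "data": {"moves": [[[0.35,0.03,0,0,0,0],[0,0,-0.35,0,0,0],[0,0,-0.3,0,0,0],[0,0,0,0,0,0]]]}}

```text
time: 5.58
position: [0.56, -0.2222, 0.0193]
tool_rot: [[0.169, 0.239, 0.956], [-0.044, 0.971, -0.235], [-0.985, -0.003, 0.175]]
contact_force: [-1.2, 0.1, -0.3]
opening: 0.0855
```

```bash
python3 - <<'E'
from h import *
R,b=pose(76.5,-10);c=np.array([.557,-.222,.024])
delta(c-.004*b,R)
E
```

```text
t 5.58 pos [ 0.56   -0.2222  0.0193] dshift u [-0.05  0.    0.01] dturn u [0.02 0.   0.04] F [-1.2  0.1 -0.3] open 0.0855
```

Positioned. Closing, then a small lift.

{"op": "arm_command", "data": {"moves": [[[-0.05,0,0,0,0,0],[0,0,0,0,0,0],[0,0,0,0,0,0],[0,0,0,0,0,0],[0,0,0,0,0,0],[0,0,0,0,0,0]]], "gripper": 0, "newtons": 50}}

```text
time: 6.32
position: [0.5566, -0.2224, 0.0195]
tool_rot: [[0.169, 0.239, 0.956], [-0.044, 0.971, -0.235], [-0.985, -0.003, 0.174]]
contact_force: [0.4, 0.9, -1.6]
opening: 0.0653
```

{"op": "arm_command", "data": {"moves": [[[0,0,0.15,0,0,0],[0,0,0.15,0,0,0],[0,0,0,0,0,0]]]}}

```text
time: 6.7
position: [0.5568, -0.2226, 0.0358]
tool_rot: [[0.169, 0.239, 0.956], [-0.045, 0.971, -0.235], [-0.985, -0.003, 0.175]]
contact_force: [-0.3, 0.5, -1.1]
opening: 0.0654
```

{"op": "arm_command", "data": {"moves": [[[0,0,0,0.22,0.9,0],[0,0,0,0.22,0.9,0],[0,0,0,0.22,0.9,0],[0,0,0,0.22,0.9,0],[0,0,0,0.22,0.9,0],[0,0,0,0.22,0.9,0],[0,0,0,0.22,0.9,0],[0,0,0,0.1,0.5,0],[0,0,0,0,0,0]]]}}

```text
time: 7.82
position: [0.5583, -0.2209, 0.0345]
tool_rot: [[-0.716, 0.234, 0.657], [0.166, 0.972, -0.164], [-0.678, -0.008, -0.735]]
contact_force: [-0.6, -0.4, -1.6]
opening: 0.0655
```

```bash
python3 - <<'E'
from h import *
R,b=pose(76.5,50);c=np.array([.557,-.222,.024])
delta(c-.004*b,R);s=robot.read_state();print(np.round(s['qpos'],2))
E
```

```text
t 7.83 pos [ 0.5583 -0.2209  0.0345] dshift u [-0.09 -0.01 -0.26] dturn u [0.13 0.31 0.  ] F [-0.6 -0.4 -1.6] open 0.0655
[-0.09  1.11  0.71  1.34 -0.38  1.71  2.02]
```

{"op": "arm_command", "data": {"moves": [[[0,0,0,0.13,0.33,0],[0,0,-0.12,0,0.03,0],[0,0,-0.08,0,0,0],[0,0,0,0,0,0]]]}}

```text
time: 8.32
position: [0.5584, -0.2209, 0.0251]
tool_rot: [[-0.746, 0.234, 0.624], [0.178, 0.972, -0.152], [-0.642, -0.002, -0.767]]
contact_force: [0.2, 0.1, -1.7]
opening: 0.0654
```

```bash
python3 - <<'E'
from h import *
R,b=pose(76.5,50);c=np.array([.557,-.222,.024])
delta(c-.004*b,R)
E
```

```text
t 8.32 pos [ 0.5584 -0.2209  0.0251] dshift u [-0.09 -0.01 -0.07] dturn u [ 0.01 -0.01  0.  ] F [ 0.2  0.1 -1.7] open 0.0654
```

{"op": "arm_command", "data": {"moves": [[[0,0,-0.03,0,0,0],[0,0,-0.03,0,0,0],[0,0,0,0,0,0]]]}}

```text
time: 8.7
position: [0.5586, -0.2209, 0.0233]
tool_rot: [[-0.745, 0.234, 0.625], [0.178, 0.972, -0.152], [-0.643, -0.003, -0.766]]
contact_force: [-0.3, -0.1, -1.8]
opening: 0.0654
```

{"op": "arm_command", "data": {"moves": [[[0,0,-0.03,0,0,0],[0,0,0,0,0,0]]]}}

```text
time: 8.95
position: [0.5587, -0.2209, 0.0232]
tool_rot: [[-0.745, 0.234, 0.624], [0.178, 0.972, -0.153], [-0.643, -0.003, -0.766]]
contact_force: [-0.6, 0.3, -1.9]
opening: 0.0651
```

{"op": "arm_command", "data": {"moves": [[[0,0,-0.06,0,0,0],[0,0,0,0,0,0]]]}}

```text
time: 9.2
position: [0.559, -0.221, 0.0234]
tool_rot: [[-0.746, 0.235, 0.623], [0.178, 0.972, -0.153], [-0.641, -0.003, -0.767]]
contact_force: [0.1, -0.1, -2.0]
opening: 0.0654
```

{"op": "arm_command", "data": {"moves": [[[0,0,-0.06,0,0,0],[0,0,0,0,0,0]]]}}

```text
time: 9.45
position: [0.5593, -0.2212, 0.0233]
tool_rot: [[-0.748, 0.235, 0.621], [0.178, 0.972, -0.153], [-0.64, -0.004, -0.768]]
contact_force: [0.1, -0.5, -1.5]
opening: 0.0651
```

```bash
python3 - <<'E'
from h import *
s=robot.read_state();print(np.round(s['qpos'],3),np.round(s['tau'],1),s['ft_torque'])
a=shot('side');cv2.imwrite('pics/s2.png',cv2.resize(a['color'][190:340,230:430],(800,600),interpolation=2))
E
```

```text
[-0.072  1.15   0.7    1.3   -0.375  1.754  2.016] [ -0.1 -67.8  15.4 -13.5   1.2   2.6   0. ] [-0.25641938 -1.03302975 -0.03358704]
```

View pics/s2.png

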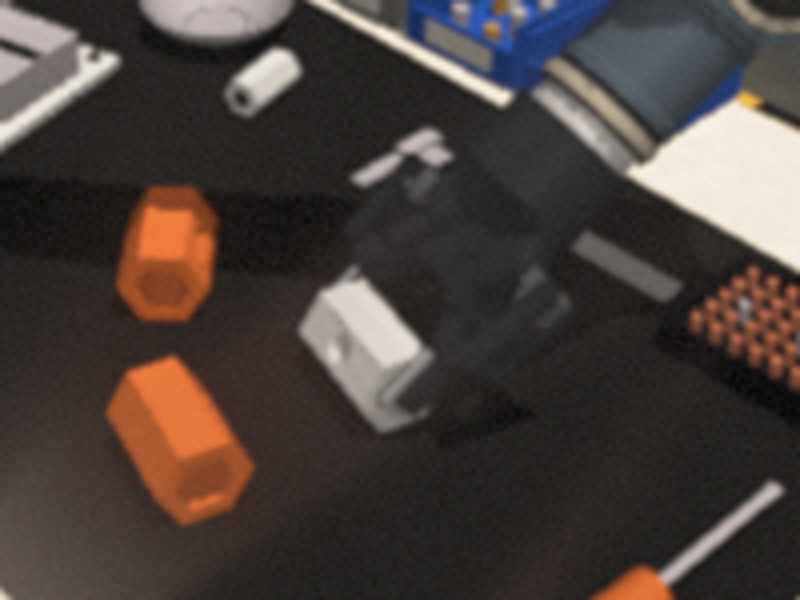

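The port now faces the robot on the upper near side, so the roll went the right way. I'll test whether it's down on the mat.

{"op": "arm_command", "data": {"moves": [[[0,0,-0.1,0,0,0],[0,0,-0.05,0,0,0]]]}}

```text
time: 9.75
position: [0.5595, -0.2212, 0.0233]
tool_rot: [[-0.752, 0.236, 0.616], [0.18, 0.972, -0.153], [-0.635, -0.004, -0.773]]
contact_force: [0.1, -0.2, 5.9]
opening: 0.0652
```

```bash
python3 - <<'E'
from h import *
R,b=pose(76.5,50);c=np.array([.557,-.222,.024])
delta(c-.004*b,R);s=robot.read_state();print(np.round(s['qpos'],3),np.round(s['tau'],1),s['ft_torque'])
E
```

```text
t 9.75 pos [ 0.5595 -0.2212  0.0233] dshift u [-0.11 -0.   -0.04] dturn u [ 0.01 -0.08  0.02] F [ 0.1 -0.2  5.9] open 0.0652
[-0.07   1.154  0.7    1.295 -0.374  1.762  2.015] [  0.7 -62.6  14.  -12.5   0.7   0.7  -0.1] [ 0.26244945  0.15488043 -0.10797438]
```

Contact confirmed at +5.9 N up. Releasing.

{"op": "arm_command", "data": {"moves": [[[0,0,0.03,0,0,0],[0,0,0,0,0,0],[0,0,0,0,0,0],[0,0,0,0,0,0],[0,0,0,0,0,0]]], "gripper": 1}}

```text
time: 10.38
position: [0.5588, -0.2212, 0.0226]
tool_rot: [[-0.752, 0.236, 0.616], [0.18, 0.972, -0.153], [-0.634, -0.004, -0.773]]
contact_force: [0.2, 0.2, -0.4]
opening: 0.0856
```

{"op": "arm_command", "data": {"moves": [[[0.24,-0.06,0.2,0,0,0],[0.3,-0.08,0.26,0,0,0],[0.3,-0.08,0.26,0,0,0],[0.3,-0.08,0.26,0,0,0],[0,0,0.3,-0.2,-0.9,0],[-0.1,0,0.3,-0.2,-0.9,0],[-0.3,0,0,-0.2,-0.9,0],[-0.3,0.1,0,-0.2,-0.9,0],[-0.3,0.1,0,-0.2,-0.9,0],[-0.2,0.1,0,-0.2,-0.9,0]]]}}

```text
time: 11.62
position: [0.5567, -0.2225, 0.0995]
tool_rot: [[-0.086, 0.233, 0.969], [0.028, 0.972, -0.231], [-0.996, 0.007, -0.09]]
contact_force: [0.2, -0.2, -0.3]
opening: 0.0854
```

```bash
python3 - <<'E'
from h import *
a=shot('top');g=a['color'].astype(int).min(2)
s=shot('side');np.savez('side1.npz',**{k:s[k] for k in('color','camera_matrix','position','rotation')})
R,b=pose(76.5,-10)
for th in(150,215):
  m=np.zeros(g.shape,np.uint8);m[205:245,330:385]=g[205:245,330:385]>th
  cs,_=cv2.findContours(m,0,1)
  if cs:
    c=max(cs,key=cv2.contourArea).reshape(-1,2);print(th,cv2.minAreaRect((ray(a,c,.046)[:,:2]*1000).astype(np.float32)))
delta([.557,-.222,.12],R);print(np.round(robot.read_state()['qpos'],2))
cv2.imwrite('pics/s3.png',np.vstack([cv2.resize(s['color'][240:320,280:360],(500,300),interpolation=2),cv2.resize(a['color'][190:260,320:400],(500,300),interpolation=2)]))
E
```

```text
t 11.72 pos [ 0.5527 -0.2216  0.0997] dshift u [ 0.09 -0.01  0.41] dturn u [-0.53 -1.87  0.01] F [ 0.5 -1.  -0.4] open 0.0854
[-0.22  0.66  0.77  1.83 -0.53  0.98  2.13]
```

View pics/s3.png

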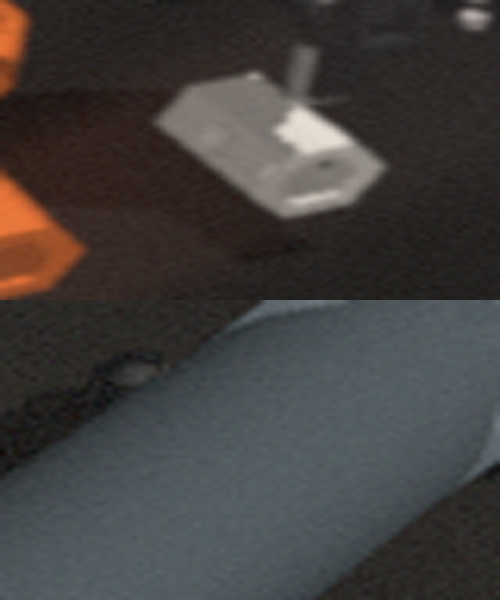

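The housing lies on the mat with the port on the upper near face. One more roll, with its centre expected at about (0.562, -0.222).

{"op": "arm_command", "data": {"moves": [[[0,0,0,-0.2,-0.7,0],[0,0,0,-0.2,-0.7,0],[0,0,0,-0.15,-0.5,0],[0,0,0,0,0,0]]]}}

```text
time: 12.22
position: [0.5548, -0.2217, 0.1005]
tool_rot: [[0.18, 0.233, 0.956], [-0.046, 0.972, -0.229], [-0.983, -0.003, 0.185]]
contact_force: [-0.5, 0.4, -0.5]
opening: 0.085
```

```bash
python3 - <<'E'
from h import *
R,b=pose(76.5,-10);c=np.array([.562,-.222,.024])
delta(c-.004*b,R)
E
```

```text
t 12.22 pos [ 0.5548 -0.2217  0.1005] dshift u [ 0.16 -0.01 -1.61] dturn u [ 0.04  0.08 -0.  ] F [-0.5  0.4 -0.5] open 0.085
```

{"op": "arm_command", "data": {"moves": [[[0.12,0,-0.45,0.04,0.08,0],[0.05,0,-0.45,0,0,0],[0,0,-0.4,0,0,0],[0,0,0,0,0,0]]]}}

```text
time: 12.72
position: [0.569, -0.2226, 0.0344]
tool_rot: [[0.168, 0.23, 0.959], [-0.04, 0.973, -0.227], [-0.985, 0.0, 0.173]]
contact_force: [0.7, -0.1, 0.2]
opening: 0.0854
```

```bash
python3 - <<'E'
from h import *
R,b=pose(76.5,-10);c=np.array([.562,-.222,.024])
delta(c-.004*b,R)
E
```

```text
t 12.72 pos [ 0.569  -0.2226  0.0344] dshift u [-0.13  0.01 -0.29] dturn u [-0.   -0.01 -0.02] F [ 0.7 -0.1  0.2] open 0.0854
```

{"op": "arm_command", "data": {"moves": [[[-0.14,0,-0.15,0,0,0],[0,0,-0.13,0,0,0],[0,0,0,0,0,0]]]}}

```text
time: 13.1
position: [0.5633, -0.2235, 0.021]
tool_rot: [[0.17, 0.23, 0.958], [-0.04, 0.973, -0.226], [-0.985, -0.0, 0.175]]
contact_force: [-0.2, -0.7, -0.8]
opening: 0.0854
```

{"op": "arm_command", "data": {"moves": [[[0,0,0,0,0,0],[0,0,0,0,0,0],[0,0,0,0,0,0],[0,0,0,0,0,0],[0,0,0,0,0,0],[0,0,0,0,0,0]]], "gripper": 0}}

```text
time: 13.85
position: [0.5635, -0.2232, 0.0217]
tool_rot: [[0.171, 0.229, 0.958], [-0.04, 0.973, -0.226], [-0.984, -0.0, 0.175]]
contact_force: [0.3, -0.2, -0.2]
opening: 0.0654
```

{"op": "arm_command", "data": {"moves": [[[0,0,0.15,0,0,0],[0,0,0.15,0,0,0],[0,0,0,0,0,0]]]}}

```text
time: 14.22
position: [0.5636, -0.2234, 0.0379]
tool_rot: [[0.171, 0.229, 0.958], [-0.04, 0.973, -0.226], [-0.984, -0.0, 0.176]]
contact_force: [-0.4, 0.3, -1.5]
opening: 0.065
```

{"op": "arm_command", "data": {"moves": [[[0,0,0,0.22,0.9,0],[0,0,0,0.22,0.9,0],[0,0,0,0.22,0.9,0],[0,0,0,0.22,0.9,0],[0,0,0,0.22,0.9,0],[0,0,0,0.22,0.9,0],[0,0,0,0.22,0.9,0],[0,0,0,0.2,0.83,0],[0,0,0,0,0,0]]]}}

```text
time: 15.35
position: [0.5649, -0.2216, 0.0365]
tool_rot: [[-0.746, 0.231, 0.625], [0.18, 0.973, -0.144], [-0.641, 0.005, -0.768]]
contact_force: [-0.5, -0.6, -1.1]
opening: 0.0652
```

```bash
python3 - <<'E'
from h import *
R,b=pose(76.5,50);c=np.array([.562,-.222,.024])
delta(c-.004*b,R)
E
```

```text
t 15.35 pos [ 0.5649 -0.2216  0.0365] dshift u [-0.12  0.01 -0.3 ] dturn u [-0.04 -0.01 -0.02] F [-0.5 -0.6 -1.1] open 0.0652
```

{"op": "arm_command", "data": {"moves": [[[0,0,-0.18,0,0,0],[0,0,-0.06,0,0,0],[0,0,-0.06,0,0,0]]]}}

```text
time: 15.72
position: [0.5651, -0.2218, 0.0236]
tool_rot: [[-0.743, 0.232, 0.628], [0.18, 0.973, -0.146], [-0.645, 0.004, -0.765]]
contact_force: [3.3, 1.6, 10.7]
opening: 0.0651
```

{"op": "arm_command", "data": {"moves": [[[0,0,-0.08,0,0,0],[0,0,-0.05,0,0,0]]]}}

```text
time: 15.98
position: [0.5652, -0.2218, 0.0237]
tool_rot: [[-0.744, 0.233, 0.626], [0.18, 0.972, -0.148], [-0.643, 0.002, -0.766]]
contact_force: [-0.8, 0.6, 3.1]
opening: 0.0651
```

{"op": "arm_command", "data": {"moves": [[[0,0,0.02,0,0,0],[0,0,0,0,0,0],[0,0,0,0,0,0],[0,0,0,0,0,0],[0,0,0,0,0,0]]], "gripper": 1}}

```text
time: 16.6
position: [0.5653, -0.2219, 0.0256]
tool_rot: [[-0.743, 0.233, 0.628], [0.18, 0.972, -0.149], [-0.645, 0.002, -0.764]]
contact_force: [-0.4, 0.4, -0.6]
opening: 0.0857
```

{"op": "arm_command", "data": {"moves": [[[0.24,-0.06,0.2,0,0,0],[0.3,-0.08,0.26,0,0,0],[0.3,-0.08,0.26,0,0,0],[0.3,-0.08,0.26,0,0,0],[0,0,0.3,-0.2,-0.9,0],[-0.1,0,0.3,-0.2,-0.9,0],[-0.3,0,0,-0.2,-0.9,0],[-0.3,0.1,0,-0.2,-0.9,0],[-0.3,0.1,0,-0.2,-0.9,0],[-0.2,0.1,0,-0.2,-0.9,0]]]}}

```text
time: 17.85
position: [0.563, -0.2233, 0.1021]
tool_rot: [[-0.073, 0.226, 0.971], [0.027, 0.974, -0.225], [-0.997, 0.01, -0.077]]
contact_force: [0.6, -0.6, -1.3]
opening: 0.0853
```

```bash
python3 - <<'E'
from h import *
s=shot('side');g=s['color'].astype(int).min(2)
w=shot('wrist')
m=np.zeros(g.shape,np.uint8);m[255:305,290:350]=g[255:305,290:350]>185
cs,_=cv2.findContours(m,0,1)
if cs:
    c=max(cs,key=cv2.contourArea).reshape(-1,2);print(cv2.minAreaRect((ray(s,c,.046)[:,:2]*1000).astype(np.float32)))
R,b=pose(76.5,0);delta([.566,-.222,.020],R)
cv2.imwrite('pics/s4.png',np.hstack([cv2.resize(s['color'][240:320,280:360],(400,400),interpolation=2),cv2.resize(w['color'],(400,400),interpolation=2)]))
E
```

```text
((569.2806396484375, -242.2040557861328), (25.16255760192871, 10.121969223022461), 70.37361145019531)
 t 17.95 pos [ 0.559  -0.2224  0.1022] dshift u [ 0.14  0.01 -1.64] dturn u [-0.23 -0.57 -0.03] F [ 0.6 -0.2 -0.5] open 0.0853
```

View pics/s4.png

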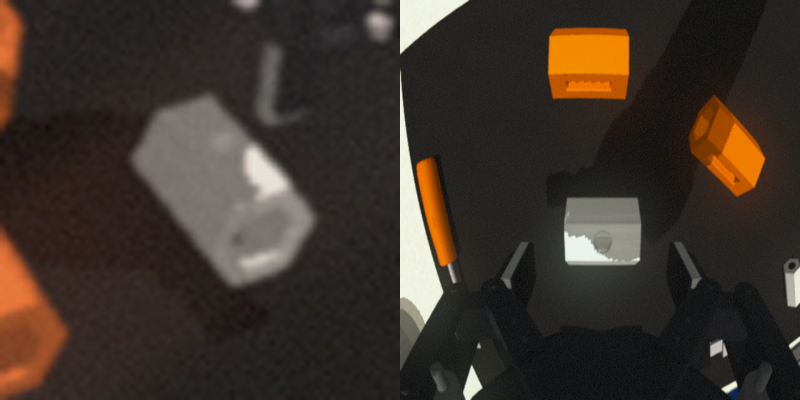

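The port is on top and the housing is released and level. Regrasping with the tool vertical.

```bash
python3 - <<'E'
from h import *
a=shot('wrist')
K=a['camera_matrix'];T=np.array(a['tool_from_camera']);s=a['s'];Rt=np.array(s['tool_rot'])
k=np.array([[283.,252]])
d=np.c_[(k[:,0]-K[0,2])/K[0,0],(k[:,1]-K[1,2])/K[1,1]];r=np.linalg.norm(d,axis=1)[:,None]
v=np.c_[d*np.sin(r)/r*[1,-1],-np.cos(r)]@T[:3,:3].T@Rt.T
o=Rt@T[:3,3]+s['position'];print(o+v*(.046-o[2])/v[:,2:])
R,b=pose(76.5,0);delta([.566,-.222,.020],R)
E
```

```text
[[ 0.56815505 -0.2232523   0.046     ]]
 t 18.0 pos [ 0.5617 -0.2227  0.1023] dshift u [ 0.09  0.01 -1.65] dturn u [-0.22 -0.56 -0.05] F [0.1 0.8 0.1] open 0.0851
```

{"op": "arm_command", "data": {"moves": [[[0.05,0,0,-0.2,-0.55,-0.05],[0.05,0,-0.4,0,0,0],[0,0,-0.45,0,0,0],[0,0,-0.4,0,0,0],[0,0,0,0,0,0]]]}}

```text
time: 18.62
position: [0.5705, -0.2226, 0.0335]
tool_rot: [[-0.003, 0.23, 0.973], [0.002, 0.973, -0.23], [-1.0, 0.001, -0.004]]
contact_force: [0.3, -0.3, -0.0]
opening: 0.0855
```

```bash
python3 - <<'E'
from h import *
R,b=pose(76.5,0);delta([.567,-.223,.020],R)
E
```

```text
t 18.62 pos [ 0.5705 -0.2226  0.0335] dshift u [-0.07 -0.01 -0.27] dturn u [-0.01 -0.02 -0.03] F [ 0.3 -0.3 -0. ] open 0.0855
```

Then close, and lift to about z=0.17.

{"op": "arm_command", "data": {"moves": [[[-0.08,0,-0.14,0,0,0],[0,0,-0.13,0,0,0],[0,0,0,0,0,0]]]}}

```text
time: 19.0
position: [0.5666, -0.2234, 0.0192]
tool_rot: [[-0.003, 0.23, 0.973], [0.001, 0.973, -0.23], [-1.0, 0.001, -0.003]]
contact_force: [-0.6, 0.6, 0.1]
opening: 0.0852
```

{"op": "arm_command", "data": {"moves": [[[0,0,0,0,0,0],[0,0,0,0,0,0],[0,0,0,0,0,0],[0,0,0,0,0,0],[0,0,0,0,0,0],[0,0,0,0,0,0]]], "gripper": 0}}

```text
time: 19.75
position: [0.567, -0.2233, 0.02]
tool_rot: [[-0.002, 0.23, 0.973], [0.001, 0.973, -0.23], [-1.0, 0.001, -0.002]]
contact_force: [-0.1, -0.1, -1.0]
opening: 0.0654
```

{"op": "arm_command", "data": {"moves": [[[0,0,0.2,0,0,0],[0,0,0.5,0,0,0],[0,0,0.7,0,0,0],[0,0,0.7,0,0,0],[0,0,0.7,0,0,0],[0,0,0.3,0,0,0],[0,0,0,0,0,0]]]}}

```text
time: 20.62
position: [0.5657, -0.2235, 0.1819]
tool_rot: [[-0.002, 0.231, 0.973], [0.002, 0.973, -0.231], [-1.0, 0.001, -0.002]]
contact_force: [0.2, 0.2, -2.6]
opening: 0.0654
```

```bash
python3 - <<'E'
from h import *
R,b=pose(15.95,0);delta([.542,.261,.18],R)
print(np.round(robot.read_state()['qpos'],2))
E
```

```text
t 20.62 pos [ 0.5657 -0.2235  0.1819] dshift u [-0.47  9.69 -0.04] dturn u [-0.02 -0.   -7.58] F [ 0.2  0.2 -2.6] open 0.0654
[-0.29  0.54  0.84  1.8  -0.46  1.02  2.07]
```

{"op": "arm_command", "data": {"moves": [[[0,0.4,0,0,0,-0.5],[0,0.7,0,0,0,-0.7],[-0.05,0.8,0,0,0,-0.7],[-0.05,0.8,0,0,0,-0.7],[-0.05,0.8,0,0,0,-0.7],[-0.05,0.8,0,0,0,-0.7],[-0.05,0.8,0,0,0,-0.7],[-0.05,0.8,0,0,0,-0.7],[-0.05,0.8,0,0,0,-0.7],[-0.05,0.8,0,0,0,-0.6]]]}}

```text
time: 21.88
position: [0.5347, 0.1604, 0.168]
tool_rot: [[-0.021, 0.935, 0.353], [0.006, 0.353, -0.935], [-1.0, -0.017, -0.013]]
contact_force: [-0.1, 0.2, -1.1]
opening: 0.0651
```

```bash
python3 - <<'E'
from h import *
R,b=pose(15.95,0);delta([.542,.261,.18],R)
print(np.round(robot.read_state()['qpos'],2))
E
```

```text
t 21.88 pos [0.5347 0.1604 0.168 ] dshift u [0.15 2.01 0.24] dturn u [-0.05 -0.15 -0.59] F [-0.1  0.2 -1.1] open 0.0651
[-1.16  0.62  1.14  1.93 -0.66  1.06  0.64]
```

{"op": "arm_command", "data": {"moves": [[[0.05,0.6,0.1,0,-0.1,-0.3],[0.05,0.6,0.1,0,-0.05,-0.2],[0.05,0.6,0.05,0,0,-0.1],[0,0.2,0,0,0,0],[0,0,0,0,0,0]]]}}

```text
time: 22.5
position: [0.537, 0.2662, 0.1723]
tool_rot: [[-0.01, 0.961, 0.277], [-0.001, 0.277, -0.961], [-1.0, -0.01, -0.002]]
contact_force: [0.0, -0.1, -0.8]
opening: 0.0653
```

```bash
python3 - <<'E'
from h import *
R,b=pose(15.95,0);delta([.542,.261,.18],R)
print(np.round(robot.read_state()['qpos'],2))
w=shot('wrist');cv2.imwrite('pics/w5.png',w['color'])
E
```

```text
t 22.5 pos [0.537  0.2662 0.1723] dshift u [ 0.1  -0.1   0.15] dturn u [ 0.01 -0.07 -0.02] F [ 0.  -0.1 -0.8] open 0.0653
[-1.29  0.69  1.15  1.83 -0.7   1.11  0.4 ]
```

View pics/w5.png

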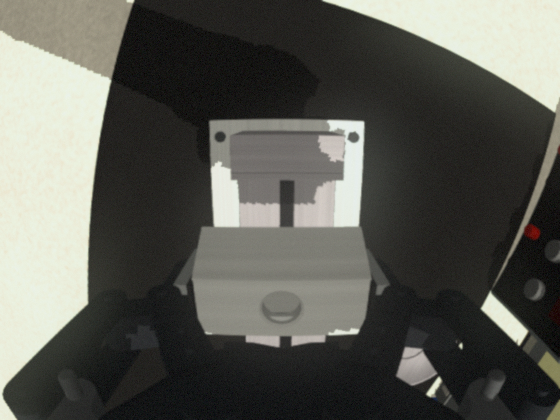

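The housing is held port up with the vise below it. The fixed jaw (287,150) is up in the image, and the jaw middle is about 4 mm right of the housing, which matches the computed correction.

{"op": "arm_command", "data": {"moves": [[[0.1,-0.1,0,0,-0.07,-0.02],[0,0,-0.4,0,0,0],[0,0,-0.4,0,0,0],[0,0,-0.3,0,0,0],[0,0,0,0,0,0]]]}}

```text
time: 23.18
position: [0.5414, 0.2556, 0.1124]
tool_rot: [[-0.003, 0.964, 0.267], [-0.002, 0.267, -0.964], [-1.0, -0.003, 0.002]]
contact_force: [0.2, -0.1, -1.6]
opening: 0.0649
```

```bash
python3 - <<'E'
from h import *
R,b=pose(15.95,0);delta([.542,.261,.061],R)
E
```

```text
t 23.18 pos [0.5414 0.2556 0.1124] dshift u [ 0.01  0.11 -1.03] dturn u [ 0.02 -0.02  0.06] F [ 0.2 -0.1 -1.6] open 0.0649
```

{"op": "arm_command", "data": {"moves": [[[0,0.12,0,0.02,-0.02,0.06],[0,0,-0.3,0,0,0],[0,0,-0.3,0,0,0],[0,0,0,0,0,0]]]}}

```text
time: 23.68
position: [0.5418, 0.2628, 0.0808]
tool_rot: [[0.001, 0.961, 0.276], [0.001, 0.276, -0.961], [-1.0, 0.002, -0.001]]
contact_force: [-0.9, -0.1, -0.3]
opening: 0.0651
```

```bash
python3 - <<'E'
from h import *
R,b=pose(15.95,0);delta([.542,.261,.061],R)
E
```

```text
t 23.68 pos [0.5418 0.2628 0.0808] dshift u [ 0.   -0.04 -0.4 ] dturn u [-0.01  0.01 -0.01] F [-0.9 -0.1 -0.3] open 0.0651
```

{"op": "arm_command", "data": {"moves": [[[0,-0.03,-0.2,0,0,0],[0,0,-0.12,0,0,0],[0,0,-0.06,0,0,0],[0,0,0,0,0,0]]]}}

```text
time: 24.18
position: [0.5422, 0.2609, 0.0607]
tool_rot: [[0.002, 0.961, 0.276], [0.001, 0.276, -0.961], [-1.0, 0.002, -0.0]]
contact_force: [1.0, -0.1, -2.4]
opening: 0.0654
```

{"op": "arm_command", "data": {"moves": [[[0,0,-0.07,0,0,0],[0,0,-0.04,0,0,0]]]}}

```text
time: 24.42
position: [0.5427, 0.261, 0.0599]
tool_rot: [[0.0, 0.961, 0.276], [0.005, 0.276, -0.961], [-1.0, 0.002, -0.005]]
contact_force: [-6.3, -0.1, 12.3]
opening: 0.065
```

Seated on the bed with a 12 N reaction. Releasing, lifting, and checking.

{"op": "arm_command", "data": {"moves": [[[0,0,0.02,0,0,0],[0,0,0,0,0,0],[0,0,0,0,0,0],[0,0,0,0,0,0],[0,0,0,0,0,0]]], "gripper": 1}}

```text
time: 25.05
position: [0.5437, 0.2613, 0.0618]
tool_rot: [[0.003, 0.961, 0.276], [0.006, 0.276, -0.961], [-1.0, 0.004, -0.005]]
contact_force: [-1.3, 0.4, -0.2]
opening: 0.0855
```

{"op": "arm_command", "data": {"moves": [[[0,0,0.2,0,0,0],[0,0,0.4,0,0,0],[0,0,0.6,0,0,0],[0,0,0.6,0,0,0],[0,0,0.3,0,0,0],[0,0,0,0,0,0]]]}}

```text
time: 25.8
position: [0.5444, 0.2606, 0.1749]
tool_rot: [[0.006, 0.961, 0.275], [0.008, 0.275, -0.961], [-1.0, 0.008, -0.006]]
contact_force: [0.3, 0.3, 0.3]
opening: 0.0852
```

```bash
python3 - <<'E'
from h import *
w=shot('wrist');cv2.imwrite('pics/w6.png',w['color'])
R,b=pose(15.95,0)
Y=np.array([-.2748,.9615]);o=np.array([.5535,.2218])
p=o+Y*(-.085);print(p);delta([*p,.17],R)
E
```

```text
[0.576858  0.1400725]
 t 25.85 pos [0.544  0.2605 0.1741] dshift u [ 0.66 -2.41 -0.08] dturn u [-0.05  0.03 -0.  ] F [-1.   0.6  0.5] open 0.0857
```

View pics/w6.png

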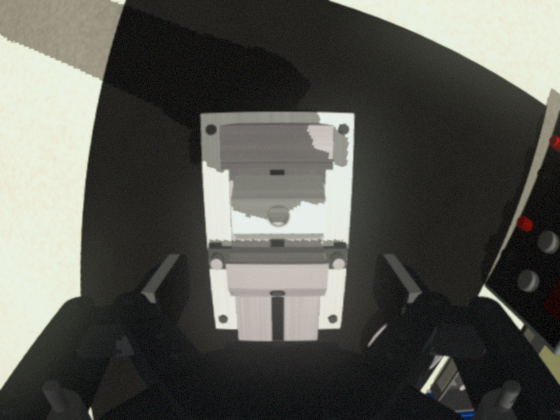

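The housing lies flat between the jaws, with the port at (279,215) in line with the bed slot at column 278. Next I'll close the fingers and go behind the loose jaw.

{"op": "arm_command", "data": {"moves": [[[0.13,-0.48,0,0,0,0],[0.13,-0.48,0,0,0,0],[0.13,-0.48,0,0,0,0],[0.13,-0.48,0,0,0,0],[0.1,-0.35,0,0,0,0],[0,0,0,0,0,0],[0,0,0,0,0,0]]], "gripper": 0}}

```text
time: 26.72
position: [0.5711, 0.1458, 0.1669]
tool_rot: [[-0.008, 0.96, 0.278], [0.004, 0.278, -0.961], [-1.0, -0.006, -0.006]]
contact_force: [0.3, 0.1, 0.8]
opening: -0.0001
```

```bash
python3 - <<'E'
from h import *
R,b=pose(15.95,0);delta([.5755,.1449,.066],R);print(np.round(robot.read_state()['qpos'],2))
E
```

```text
t 26.73 pos [0.5711 0.1458 0.1669] dshift u [ 0.09 -0.02 -2.02] dturn u [-0.03 -0.06 -0.03] F [0.3 0.1 0.8] open -0.0001
[-1.08  0.66  1.13  1.86 -0.69  1.08  0.61]
```

{"op": "arm_command", "data": {"moves": [[[0.08,-0.02,-0.4,-0.03,-0.06,-0.03],[0,0,-0.4,0,0,0],[0,0,-0.4,0,0,0],[0,0,-0.4,0,0,0],[0,0,0,0,0,0]]]}}

```text
time: 27.35
position: [0.574, 0.149, 0.0817]
tool_rot: [[-0.002, 0.96, 0.28], [0.001, 0.28, -0.96], [-1.0, -0.001, -0.001]]
contact_force: [-0.5, -0.1, 0.4]
opening: 0.0001
```

```bash
python3 - <<'E'
from h import *
R,b=pose(15.95,0);delta([.5755,.1449,.066],R)
E
```

```text
t 27.35 pos [0.574  0.149  0.0817] dshift u [ 0.03 -0.08 -0.31] dturn u [-0.   -0.01 -0.04] F [-0.5 -0.1  0.4] open 0.0001
```

{"op": "arm_command", "data": {"moves": [[[0,-0.05,-0.3,0,0,-0.04],[-0.06,0.19,0,0,0,0],[-0.06,0.19,0,0,0,0],[0,0,0,0,0,0]]]}}

```text
time: 27.85
position: [0.5686, 0.167, 0.0668]
tool_rot: [[0.001, 0.962, 0.275], [0.002, 0.275, -0.962], [-1.0, 0.001, -0.001]]
contact_force: [0.2, 0.1, -0.7]
opening: -0.0003
```

```bash
cat >> h.py <<'E'
def vs():
    s=robot.read_state();Y=np.array([-.2748,.9615]);X=np.array([.9615,.2748]);p=np.array(s['position']);o=np.array([.5535,.2218]);F=np.array(s['contact_force'])
    print('t',s['time'],'vx,vy',((p[:2]-o)@X).round(4),((p[:2]-o)@Y).round(4),'z',p[2].round(4),'Fx,Fy,Fz',(F[:2]@X).round(1),(F[:2]@Y).round(1),F[2].round(1))
E
python3 -c "
from h import *
vs();R,b=pose(15.95,0);delta([.5755,.1449,.066],R)"
```

```text
t 27.85 vx,vy -0.0006 -0.0569 z 0.0668 Fx,Fy,Fz 0.2 0.0 -0.7
 t 27.85 pos [0.5686 0.167  0.0668] dshift u [ 0.14 -0.44 -0.02] dturn u [-0.01  0.    0.  ] F [ 0.2  0.1 -0.7] open -0.0003
```

{"op": "arm_command", "data": {"moves": [[[-0.05,0.15,0,0,0,0],[-0.05,0.15,0,0,0,0],[-0.05,0.15,0,0,0,0],[-0.05,0.15,0,0,0,0]]]}}

```text
time: 28.35
position: [0.5598, 0.1962, 0.0679]
tool_rot: [[0.006, 0.962, 0.272], [-0.002, 0.272, -0.962], [-1.0, 0.005, 0.003]]
contact_force: [2.7, -2.1, -1.0]
opening: -0.0005
```

```bash
python3 -c "
from h import *
vs()"
```

```text
t 28.35 vx,vy -0.001 -0.0264 z 0.0679 Fx,Fy,Fz 2.0 -2.8 -1.0
```

{"op": "arm_command", "data": {"moves": [[[-0.03,0.09,-0.02,0,0,0],[-0.03,0.09,-0.02,0,0,0]]]}}

```text
time: 28.6
position: [0.5572, 0.2052, 0.0667]
tool_rot: [[0.007, 0.962, 0.272], [-0.003, 0.272, -0.962], [-1.0, 0.006, 0.004]]
contact_force: [1.3, -3.2, 2.7]
opening: 0.0001
```

{"op": "arm_command", "data": {"moves": [[[-0.03,0.09,0,0,0,0],[-0.03,0.09,0,0,0,0]]]}}

```text
time: 28.85
position: [0.557, 0.2056, 0.067]
tool_rot: [[0.016, 0.964, 0.267], [-0.017, 0.267, -0.963], [-1.0, 0.011, 0.02]]
contact_force: [5.7, -11.8, -4.1]
opening: -0.0002
```

```bash
python3 -c "
from h import *
vs()"
```

```text
t 28.85 vx,vy -0.0011 -0.0165 z 0.067 Fx,Fy,Fz 2.2 -12.9 -4.1
```

{"op": "arm_command", "data": {"moves": [[[-0.05,0.17,0,0,0,0],[-0.05,0.17,0,0,0,0]]]}}

```text
time: 29.1
position: [0.5568, 0.2057, 0.0674]
tool_rot: [[0.03, 0.966, 0.256], [-0.043, 0.257, -0.966], [-0.999, 0.018, 0.049]]
contact_force: [9.2, -17.3, -7.2]
opening: -0.0
```

{"op": "arm_command", "data": {"moves": [[[0.06,-0.2,0,0,0,0],[0.06,-0.2,0,0,0,0],[0.06,-0.2,0,0,0,0],[0,-0.1,0.4,0,0,0],[0,0,0.6,0,0,0],[0,0,0.6,0,0,0],[0,0,0.5,0,0,0],[0,0,0,0,0,0]]]}}

```text
time: 30.1
position: [0.5646, 0.1722, 0.1796]
tool_rot: [[0.027, 0.966, 0.257], [-0.033, 0.258, -0.966], [-0.999, 0.017, 0.039]]
contact_force: [0.6, 0.1, -0.3]
opening: 0.0004
```

```bash
python3 - <<'E'
from h import *
vs();w=shot('wrist');t=shot('top')
np.savez('w7.npz',color=w['color'],K=w['camera_matrix'],T=w['tool_from_camera'],R=w['s']['tool_rot'],p=w['s']['position'])
cv2.imwrite('pics/w7.png',np.vstack([cv2.resize(w['color'][90:330,160:400],(600,400),interpolation=2)[:, :],cv2.resize(t['color'][180:280,105:235],(600,200),interpolation=2)]))
E
```

```text
t 30.1 vx,vy -0.0029 -0.0507 z 0.1796 Fx,Fy,Fz 0.6 -0.1 -0.3
```

View pics/w7.png

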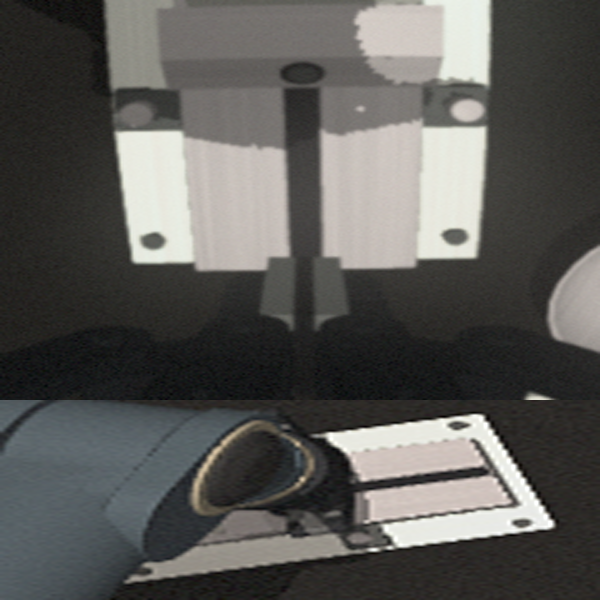

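The loose jaw has moved forward, and the grip point is hidden by the arm. I'll back off for a clear top view.

{"op": "arm_command", "data": {"moves": [[[0,-0.7,0.2,0,0,0],[0,-0.9,0.2,0,0,0],[0,-0.9,0,0,0,0],[0,-0.9,0,0,0,0],[0,-0.9,0,0,0,0],[0,-0.9,0,0,0,0],[0,-0.6,0,0,0,0],[0,0,0,0,0,0]]]}}

```text
time: 31.2
position: [0.5564, -0.1221, 0.19]
tool_rot: [[0.008, 0.965, 0.263], [-0.034, 0.264, -0.964], [-0.999, -0.001, 0.035]]
contact_force: [-0.1, 0.7, -0.1]
opening: -0.0001
```

```bash
python3 - <<'E'
from h import *
t=shot('top');s=shot('side');np.savez('top9.npz',**{k:t[k] for k in('color','depth','camera_matrix','position','rotation')})
q=cloud(t)[180:280,105:235].reshape(-1,3)
a=np.radians(15.95);X=np.array([np.cos(a),np.sin(a)]);Y=np.array([-X[1],X[0]]);o=np.array([.5535,.2218])
l=np.c_[(q[:,:2]-o)@X,(q[:,:2]-o)@Y,q[:,2]]
for x0,x1 in((-.03,-.015),(.015,.03)):
  for y in range(-30,90,4):
    m=(l[:,0]>x0)&(l[:,0]<x1)&(abs(l[:,1]-y/1000)<.002)
    print(y,(np.median(l[m,2])*1000).round() if m.any() else None,end=' | ')
  print()
m=(abs(l[:,1]-.0526)<.008)&(l[:,2]>.08)
print('hous top x range',np.percentile(l[m,0],[1,50,99]).round(4),np.median(l[m,2]))
cv2.imwrite('pics/f8.png',np.hstack([cv2.resize(t['color'][180:280,105:235],(520,400),interpolation=2),cv2.resize(s['color'][160:235,160:265],(280,200),interpolation=2).repeat(2,0)]))
E
```

```text
-30 42.0 | -26 43.0 | -22 42.0 | -18 43.0 | -14 41.0 | -10 43.0 | -6 49.0 | -2 69.0 | 2 72.0 | 6 76.0 | 10 77.0 | 14 78.0 | 18 78.0 | 22 78.0 | 26 78.0 | 30 77.0 | 34 78.0 | 38 85.0 | 42 86.0 | 46 87.0 | 50 87.0 | 54 88.0 | 58 87.0 | 62 85.0 | 66 83.0 | 70 78.0 | 74 77.0 | 78 76.0 | 82 79.0 | 86 78.0 | 
-30 42.0 | -26 42.0 | -22 43.0 | -18 43.0 | -14 42.0 | -10 44.0 | -6 48.0 | -2 70.0 | 2 72.0 | 6 76.0 | 10 78.0 | 14 78.0 | 18 79.0 | 22 77.0 | 26 78.0 | 30 79.0 | 34 77.0 | 38 85.0 | 42 86.0 | 46 86.0 | 50 86.0 | 54 86.0 | 58 87.0 | 62 87.0 | 66 84.0 | 70 79.0 | 74 76.0 | 78 77.0 | 82 77.0 | 86 77.0 | 
hous top x range [-0.0322 -0.0015  0.0325] 0.08634648220041707
```

View pics/f8.png

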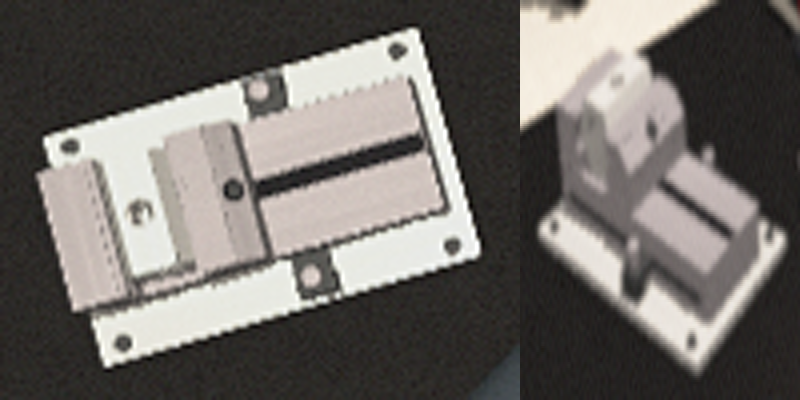

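The housing is snug: its top is level at z=0.086 on both sides, centred at vise x≈0 and y≈52 mm, with the jaw back near -4.5 mm (joint ≈0.0405). Handing in.

```bash
python3 -c "
from workcell import sign_off;print(sign_off())"
```

```text
the job is handed in; nothing more can be done
None
```

I rolled the housing over two faces, one at a time, until the port was on top, and let go of it there. Then I picked it up by its ends, set it on the vise bed, and pushed the loose jaw closed until it stopped, at about 13 N and then 17 N on a second push. The job was handed in at about 31 s of the 67 s allowed, and sign-off gave no verdict.

**Last checks, from the top camera:**
- **Housing:** port up and in both grooves, top level at z ≈ 0.086 m on both sides, centred at vise x ≈ 0 and y ≈ 52 mm.
- **Loose jaw:** joint at roughly 0.040 to 0.041. That comes from depth readings that vary by a few mm between points, so it is less certain than the 0.039–0.0435 band would need.
- **Robot:** clear of everything.
- **Other parts:** I saw no contact with them, but I did not measure their positions again at the end.

**What went wrong or disagreed:**
- My first planned tilt of -30° ran joints 5, 6 and 7 up to their limits. I switched to rolling from -10° to +50°, and nothing was touched.
- On the first roll, small downward moves showed no contact force at first. A larger step then read +6 N, so the housing was on the mat before I let go.

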